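# Close the shielded test box on a dongle with its pedal

### The job

Take the red USB dongle that lies by itself on the left bench near the robot and set it gently (no dropping) flat on the floor of the open tray of the shielded test box. Then press the box's yellow pedal all the way down to its stop, which closes the lid, keep it fully down for two seconds while the measurement runs, and let it come back up. Do not push the lid by hand, and leave the other things where they are.

Things in the scene. Friction and masses are not known exactly. Their poses are not given: they have to be found in the camera images.
- dongle: red USB memory-stick-shaped radio dongle, 17 x 48 x 8 mm, lying flat on the left bench, the one nearest the robot. Origin at the centre of its underside; long axis = y, metal plug toward -y, z up. The red body spans y from -12 to +24 mm and is 16 mm wide: grip it there (about y = +6 mm) across x.
- test_box: shielded test box on the right bench, fixed: grey base plate 180 (x) x 315 (y) x 12 mm. Origin at the underside near the plate's centre; x points away from the front edge (the side where pedal and tray open), z up. Tray on the +y part, blue gear case (top 58 mm above the bench) behind the middle, yellow pedal on the -y part. Its place and yaw vary.
- tray_floor (a point): centre of the tray's floor, 16 mm above the bench; axes as test_box. Inside the tray 120 mm (x) x 130 mm (y), aluminium walls 6 mm thick standing 16 mm above the floor, open at the top.
- lid: blue metal lid of the tray, 136 x 142 x 5 mm, hinged on the tray's far (+x) wall, 77 mm behind the tray centre and 41 mm above the bench. Origin on the hinge. With the pedal up it stands open, leaning back about 25 degrees past upright, its edge 0.17 m above the bench; the pedal swings it shut through a gear and it rises again with the pedal.
- pedal (a joint): angle of the pedal, rad: 0 = up (rest), 0.36 = fully down on its stop. A spring lifts it back. Hinge along the box's y axis.
- pedal_pad (a point): point to press, on top of the yellow tread, on its centre line, 105 mm in front (box -x) of the hinge; moves with the pedal: 74 mm above the bench when up, 37 mm and 9 mm farther to the front when fully down. Tread 74 mm wide (y), 135 mm long, rising 21 degrees toward the front when up, level when down. About 5 N starts it, 10 N (more when fast) brings it to the stop.
- heat_sink: bystander: finned aluminium heat sink 42 x 42 x 23 mm, loose; origin under its centre
- flux_jar: bystander: small white jar with green cap, 46 x 46 x 38 mm, loose; origin under its centre
- black_tape: bystander: roll of black tape, 54 mm across, 19 mm high, loose; origin under its centre
- attenuator: bystander: small coaxial attenuator, black with gold and silver ends, 13 x 38 x 13 mm, loose; origin under its centre

How it is judged:
On the way, in this order (a step that is already met when the one before it is completed fails the run):
1. the dongle lies flat on the tray floor, released (x of dongle in the frame of tray_floor between -0.06 and 0.06 m and y of dongle in the frame of tray_floor between -0.065 and 0.065 m and z of dongle in the frame of tray_floor between -0.004 and 0.006 m and angle between dongle's own z axis and vertical below 0.2 rad and contact force between dongle and the fingers below 0.05 N), for 0.2 s.
2. the pedal is held at its stop, so the lid is closed, with the dongle in the tray (all of step 1 and value of joint pedal above 0.33 rad), for 1.5 s.
At the end, for the whole second after the job is handed in: The dongle lies flat (within 0.2 rad) and still on the tray floor inside the walls, released, and the pedal is back up (below 0.04 rad) with the lid open, after having been held at its stop (above 0.33 rad) for 1.5 s without a break with the dongle in the tray (all of step 1 and value of joint pedal below 0.04 rad and linear speed of dongle below 0.02 m/s); the robot touches nothing.
It fails at once if the robot pushes the lid (more than 2 N) (contact force between lid and the fingers above 2 N or contact force between lid and the arm above 2 N).
It fails at once if the dongle is dropped (falls free faster than 0.7 m/s) (contact force between dongle and the fingers below 0.05 N and linear speed of dongle above 0.7 m/s).
It fails at once if a bystander is moved more than 30 mm (distance of any of heat_sink, flux_jar, black_tape, attenuator from where it was at the start of the episode above 0.03 m).
It also fails if it takes over 64 s, if anything falls off the work surface, if the arm or the gripper's body presses on something with over 40 N, if the wrist force passes 120 N, or if a joint passes its speed limit or range.

### The arm

A 7-joint arm with a two-finger parallel gripper is mounted at the origin on a cart in front of the work surface, level with it; the furniture and walls round the work are solid. World frame = base frame: x ahead of the robot, y to its left, z up, the work surface at z = 0. Lengths are in m, angles in rad, forces in N, time in s.
With the tool pointing down it reaches from about 0.4 to 0.85 m from the base axis. Payload 10.4 kg.
Tool frame: the origin (TCP) lies at the very end of the fingers, on their centre line; the grasp point (between the pads) lies 19 mm behind it; z points along the fingers, y is the line along which they close (so a half turn about z gives the same grasp; the last joint's range is limited). The gripper opens to 85 mm and grips with 20 to 120 N. Pads are 22 mm wide; open, the fingers measure 114 mm over their backs; the gripper's body (76 mm by 85 mm) begins 54 mm behind the grasp point. The pads swing forward as they close: fully open they stand 13 mm farther back than shut.
Start: joints at [-1.259, 0.332, -0.065, 1.46, 0.022, 1.35, -0.088], TCP at [0.205, 0.59, 0.231] pointing down, gripper open.
Joint ranges: [-2.6, 2.6], [-0.5, 2.12], [-1.47, 1.34], [0.16, 2.42], [-1.27, 4.41], [0.06, 2.06], [-2.6, 2.6]. Speed limits (rad/s): [2.22, 2.22, 2.79, 2.79, 3.14, 3.14, 3.14].

### API

Orientations are given as a unit quaternion [x, y, z, w].
In Python, from workcell import * gives the robot as it stands. The module is installed in compiled form; this text tells all that it offers.
- The arm moves only by the tool carry_out, never from a script. Its argument "motion" is a list of rows, each an object with "xyz": the shift along the tool's x, y, z in m, a list of three; "angular": the turn, a rotation vector about the tool's x, y, z in degrees, a list of three. A call has 1 to 12 rows; each row is the pose to reach, as a shift and turn from the pose commanded when the call began, along the tool's axes at that moment; what a row does not reach only later rows make up. A row lasts 1/10 s, in which the tool goes at most 50 mm and 8.59 degrees, less where a joint would pass 70% of its speed; a pose out of reach is approached as far as the arm can. A call with a gripper value outside its range is refused whole. "hand" is the opening, from 0 (shut) to 1 (fully open), set as the call begins (left out, the last holds). The fingers move at their own pace and stop on an object; "grip_force" is the grip in N (left out, the last holds). Time passes only in rows, so rows that repeat a pose let the fingers close. It gives the time, the measured TCP pose, the force, the opening and the grip force at its end, in the units of the state.
- get_obs(): the state, without advancing time (a new reading comes with each control period).
- camera(name): name is "side" or "top"; returns a dict with "img" (384x512x3 uint8, red, green, blue), "fx", "fy", "cx", "cy" (pixels), "extrinsics" (4x4, takes a point from camera to world coordinates). Camera axes: x right, y up, looking along -z (the intrinsics and any distortion apply to the point x, -y, -z); pixel columns grow to the right and rows downward; lengths in m; the calibration is good to about 2 mm. A picture is of the moment at which its call begins. There is no depth.
- hand_in(): hands the job in; it is judged then, once.
The state is a dict: "clock": time; "joint_pos": joint angles; "joint_velocities": joint speeds; "tau": joint torques, N m; "position": TCP position; "ee_rot": TCP orientation; "ft_force": force on the tool from outside, world axes, zero at the start; "torque": the same for the moment, N m; "grip_width": opening from 0.0 (shut) to 1.0 (fully open); "grasp_force": force on a finger pad.
Only numpy, scipy, OpenCV 4.12 (cv2) and the standard library are available. Lean on these libraries where they do the work, as an engineer would, in place of code of your own. Each camera call takes 0.05 s, during which the arm holds its last target. There are 200 camera calls.

## Working session

There is one attempt and no reset: what is moved stays moved. The work goes in short steps, Python scripts to look and compute and a tool call to move; the robot and the scene stay as the last step left them, time stands still between calls to the robot, and variables do not carry over. Pictures are saved under pics/ and viewed, at most 10 in all, crops included, and the job is handed in when it is done.

Besides the shell and the picture viewer there is one more tool, called after "Request:" by a JSON object that holds its "api" and its "payload", one argument or row to a line. carry_out: Moves the arm, as the interface text tells. Its arguments: {"type":"object","properties":{"motion":{"type":"array"},"hand":{"type":"number"},"grip_force":{"type":"number"}},"required":["motion"]}

```bash
mkdir -p pics; python3 - <<'E'
from workcell import *
import cv2,json,numpy as np
o=get_obs();print({k:np.round(v,4).tolist() for k,v in o.items()})
for n in("top","side"):
    c=camera(n);cv2.imwrite(f"pics/{n}0.png",c["img"][:,:,::-1]);print(n,{k:np.round(v,4).tolist() for k,v in c.items() if k!="img"})
E
```

```text
{'clock': 0.0, 'joint_pos': [-1.2586, 0.3328, -0.0647, 1.461, 0.0216, 1.3499, -0.0885], 'joint_velocities': [0.0007, 0.0014, -0.0006, -0.0007, -0.001, -0.0016, -0.0004], 'tau': [-0.0006, -62.5444, 0.0486, -39.1597, 0.0161, 0.0101, 0.0], 'position': [0.2052, 0.5899, 0.2305], 'ee_rot': [0.1666, 0.986, -0.0007, -0.0001], 'ft_force': [0.4448, -0.6078, -0.1462], 'torque': [0.0234, 0.0186, 0.0503], 'grasp_force': 0.0, 'grip_width': 0.9991}
top {'fx': 484.0611, 'fy': 484.0611, 'cx': 259.2283, 'cy': 193.3777, 'extrinsics': [[-0.0229, 0.9913, -0.1293, 0.322], [-0.9997, -0.0228, 0.002, 0.072], [-0.001, 0.1293, 0.9916, 1.47], [0.0, 0.0, 0.0, 1.0]]}
side {'fx': 398.9046, 'fy': 398.9046, 'cx': 250.3845, 'cy': 194.8878, 'extrinsics': [[0.9395, 0.1898, -0.2852, 0.1211], [-0.3421, 0.4779, -0.809, -1.0226], [-0.0173, 0.8576, 0.514, 0.7658], [0.0, 0.0, 0.0, 1.0]]}
```

View pics/top0.png

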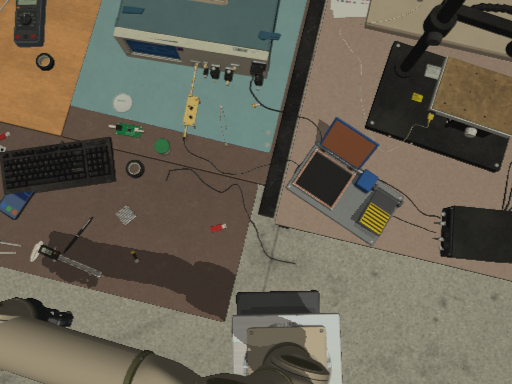

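View pics/side0.png

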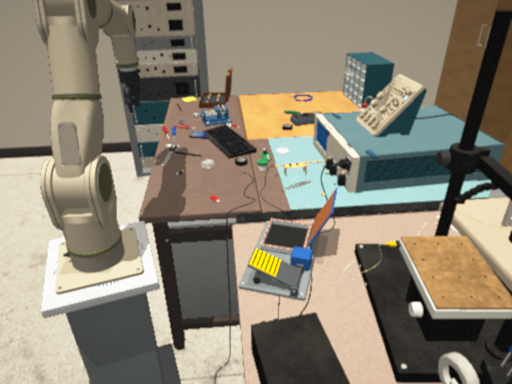

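The top view shows the dongle near pixel (218,228) and the box around (345,190), with its pedal at (376,217), tray at (323,178) and lid at (350,145). The side view shows the lid standing open at (322,218) and the pedal at (265,262). I'll enlarge both areas.

```bash
cat > h.py <<'E'
import numpy as np,cv2
from workcell import *
def ray(c,u,v,z):
    E=c["extrinsics"];d=E[:3,:3]@np.array([(u-c["cx"])/c["fx"],-(v-c["cy"])/c["fy"],-1]);o=E[:3,3]
    return o+d*(z-o[2])/d[2]
def proj(c,p):
    E=c["extrinsics"];q=E[:3,:3].T@(np.asarray(p)-E[:3,3]);return np.array([c["cx"]+c["fx"]*q[0]/-q[2],c["cy"]+c["fy"]*q[1]/q[2]])
E
python3 - <<'E'
from h import *
c=camera("top");s=camera("side")
i=c["img"][:,:,::-1];j=s["img"][:,:,::-1]
R=lambda a,w,h:cv2.resize(a,(w,h),interpolation=cv2.INTER_CUBIC)
a=R(i[110:250,280:410],520,560); b=R(i[210:245,200:235],280,280); d=R(j[180:215,195:230],280,280)
o=np.zeros((560,800,3),np.uint8);o[:,:520]=a;o[:280,520:]=b;o[280:,520:]=d
cv2.imwrite("pics/z1.png",o)
cv2.imwrite("pics/z2.png",R(j[180:305,230:345],690,600))
m=c["img"].astype(int);r=(m[...,0]>140)&(m[...,1]<80)&(m[...,2]<80);r[:210]=0;r[245:]=0;r[:,:200]=0;r[:,235:]=0
v,u=np.nonzero(r);print(len(u),u.mean(),v.mean(),cv2.minAreaRect(np.c_[u,v].astype(np.float32)),ray(c,u.mean(),v.mean(),.007))
m=s["img"].astype(int);r=(m[...,0]>120)&(m[...,1]<80)&(m[...,2]<80);r[:180]=0;r[215:]=0;r[:,:195]=0;r[:,230:]=0
v,u=np.nonzero(r);print(len(u),u.mean(),v.mean(),ray(s,u.mean(),v.mean(),.005))
E
```

```text
54 215.90740740740742 228.03703703703704 ((215.88238525390625, 228.0294189453125), (4.850712299346924, 10.429031372070312), 75.96376037597656) [0.41024029 0.20235283 0.007     ]
20 213.2 197.65 [0.40922631 0.20691813 0.005     ]
```

View pics/z1.png

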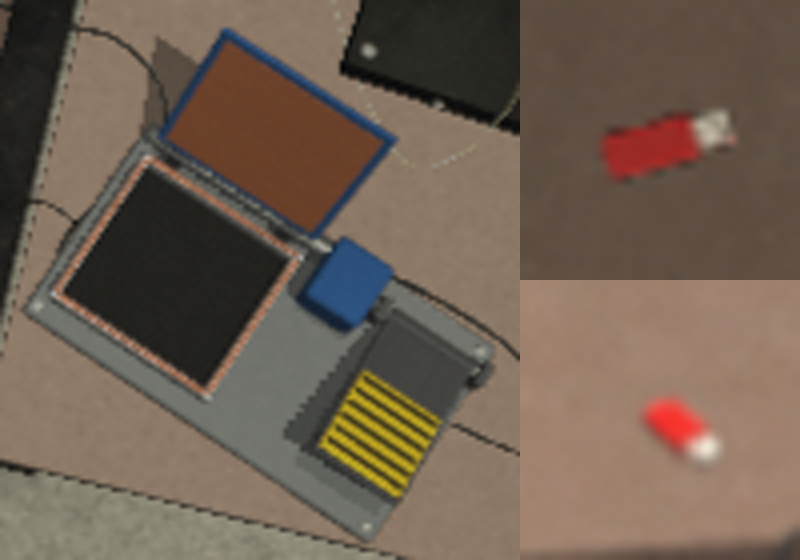

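View pics/z2.png

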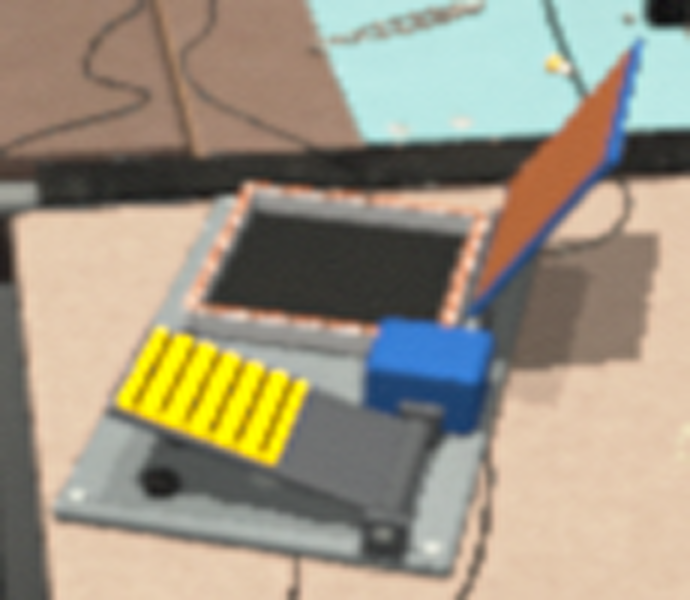

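```bash
python3 - <<'E'
from h import *
c=camera("top");s=camera("side")
T=lambda x,y,z:ray(c,280+(x+.5)/4-.5,110+(y+.5)/4-.5,z)
S=lambda x,y,z:ray(s,230+(x+.5)/6-.5,180+(y+.5)/4.8-.5,z)
D=lambda x,y:ray(c,200+(x+.5)/8-.5,210+(y+.5)/8-.5,.006)
D2=lambda x,y:ray(s,195+(x+.5)/8-.5,180+(y+.5)/8-.5,.005)
P=np.round
print("plate",[P(T(x,y,.012),3) for x,y in((25,308),(370,542),(495,350),(150,128))])
r=[T(x,y,.032) for x,y in((150,155),(303,255),(208,398),(53,295))]
print("tray top",P(r,3),"c",P(np.mean(r,0),4),"yaw",[P(np.degrees(np.arctan2(*(a-b)[1::-1])),1) for a,b in((r[0],r[3]),(r[1],r[2]))],P(np.degrees(np.arctan2(-(r[0]-r[1])[0],(r[0]-r[1])[1])),1),[P(np.linalg.norm(r[i]-r[i-1]),3) for i in range(4)])
q=[S(x,y,.032) for x,y in((247,185),(490,213),(455,335),(187,305))]
print("tray side",P(q,3),"c",P(np.mean(q,0),4))
print("dongle top: back,plugjoint,tip",P(D(85,155),4),P(D(178,130),4),P(D(215,125),4))
print("dongle side: back,tip",P(D2(135,125),4),P(D2(192,170),4))
t=[T(x,y,z) for x,y,z in((368,370,.061),(443,418,.061),(400,498,.086),(318,447,.086))]
print("tread",P(t,3),P(np.mean(t,0),4))
E
```

```text
plate [array([ 0.531, -0.012,  0.012]), array([ 0.348, -0.265,  0.012]), array([ 0.491, -0.368,  0.012]), array([ 0.669, -0.113,  0.012])]
tray top [[ 0.643 -0.109  0.032]
 [ 0.564 -0.222  0.032]
 [ 0.457 -0.146  0.032]
 [ 0.537 -0.033  0.032]] c [ 0.5503 -0.1273  0.032 ] yaw [np.float64(-36.1), np.float64(-35.6)] -35.3 [np.float64(0.131), np.float64(0.137), np.float64(0.131), np.float64(0.139)]
tray side [[ 0.54  -0.031  0.032]
 [ 0.647 -0.108  0.032]
 [ 0.571 -0.216  0.032]
 [ 0.461 -0.141  0.032]] c [ 0.5547 -0.1239  0.032 ]
dongle top: back,plugjoint,tip [0.408  0.2198 0.006 ] [0.4166 0.1845 0.006 ] [0.4182 0.1705 0.006 ]
dongle side: back,tip [0.4078 0.2264 0.005 ] [0.4215 0.1783 0.005 ]
tread [[ 0.472 -0.259  0.061]
 [ 0.436 -0.312  0.061]
 [ 0.377 -0.271  0.086]
 [ 0.415 -0.215  0.086]] [ 0.4252 -0.2642  0.0735]
```

The tray measures 131 x 138 mm (132 x 142 expected) with yaw about -36°, and the dongle comes out about 50 mm long (48 expected). Both are consistent, so I'll compute the approach.

```bash
cat >> h.py <<'E'
from scipy.spatial.transform import Rotation as R
def go(p,yaw):
    "shift/turn from the measured pose to TCP p, tool down, tool y at world angle yaw (deg, mod 180)"
    o=get_obs();A=R.from_quat(o["ee_rot"]);best=None
    for k in(0,180):
        t=np.radians(yaw+k);y=np.array([np.cos(t),np.sin(t),0]);z=np.array([0,0,-1.]);x=np.cross(y,z)
        w=(A.inv()*R.from_matrix(np.c_[x,y,z])).as_rotvec(degrees=True)
        if best is None or np.linalg.norm(w)<np.linalg.norm(best):best=w
    print("xyz",np.round(A.inv().apply(np.array(p)-o["position"]),4).tolist(),"angular",np.round(best,2).tolist(),"dist",np.round(np.linalg.norm(np.array(p)-o["position"]),3))
E
python3 -c "
from h import *
go([.411,.2045,.09],14)"
```

```text
xyz [-0.321, -0.2966, 0.1412] angular [-0.03, 0.01, 56.82] dist 0.459
```

Request:
{"api": "carry_out", "payload": {
  "motion": [
    {"xyz":[-0.16,-0.148,0.04],"angular":[0,0,28]},
    {"xyz":[-0.16,-0.148,0.04],"angular":[0,0,28]},
    {"xyz":[-0.16,-0.148,0.04],"angular":[0,0,28]},
    {"xyz":[-0.16,-0.148,0.04],"angular":[0,0,28]},
    {"xyz":[-0.321,-0.297,0.141],"angular":[0,0,56.8]},
    {"xyz":[-0.321,-0.297,0.141],"angular":[0,0,56.8]},
    {"xyz":[-0.321,-0.297,0.141],"angular":[0,0,56.8]},
    {"xyz":[-0.321,-0.297,0.141],"angular":[0,0,56.8]},
    {"xyz":[-0.321,-0.297,0.141],"angular":[0,0,56.8]},
    {"xyz":[-0.321,-0.297,0.141],"angular":[0,0,56.8]},
    {"xyz":[-0.321,-0.297,0.141],"angular":[0,0,56.8]},
    {"xyz":[-0.321,-0.297,0.141],"angular":[0,0,56.8]}
  ],
  "hand": 0.6
}}

```text
clock: 1.5
position: [0.4107, 0.2057, 0.0908]
ee_rot: [0.615, 0.788, 0.0, -0.0]
ft_force: [0.3, 0.0, 0.1]
grip_width: 0.598
grasp_force: 0.0
```

```bash
python3 - <<'E'
from h import *
o=get_obs();print(o["clock"],o["position"],o["grip_width"]);go([.411,.2045,.003],14)
Z=lambda a:cv2.resize(a,(400,400),interpolation=cv2.INTER_CUBIC)[:,:,::-1]
cv2.imwrite("pics/a.png",np.hstack([Z(camera("top")["img"][188:268,180:260]),Z(camera("side")["img"][150:230,170:250])]))
E
```

```text
1.5 [0.41073886 0.20574082 0.09080473] 0.5978473402351614
xyz [-0.0013, -0.0001, 0.0878] angular [0.03, -0.04, 0.07] dist 0.088
```

View pics/a.png

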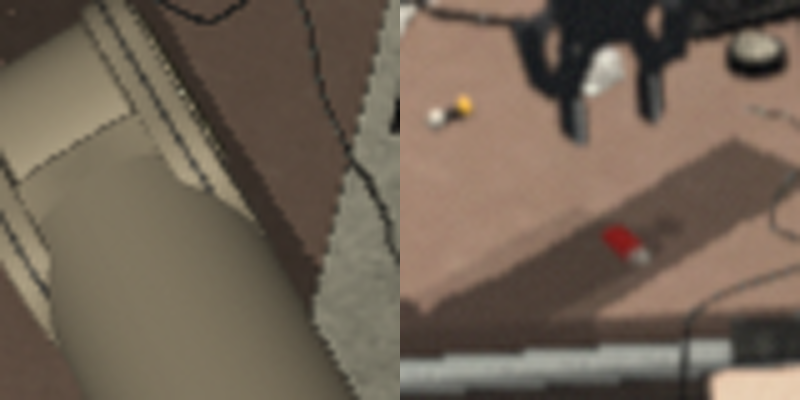

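In the side view the open fingers at (575,130) and (655,115) straddle the dongle at (625,243), which is straight below them. The arm blocks the top view. I'll descend and grip.

Request:
{"api": "carry_out", "payload": {
  "motion": [
    {"xyz":[-0.001,0,0.03],"angular":[0,0,0]},
    {"xyz":[-0.001,0,0.06],"angular":[0,0,0]},
    {"xyz":[-0.001,0,0.075],"angular":[0,0,0]},
    {"xyz":[-0.001,0,0.083],"angular":[0,0,0]},
    {"xyz":[-0.001,0,0.0875],"angular":[0,0,0]},
    {"xyz":[-0.001,0,0.0875],"angular":[0,0,0]},
    {"xyz":[-0.001,0,0.0875],"angular":[0,0,0]}
  ]
}}

```text
clock: 2.3
position: [0.4117, 0.204, 0.0036]
ee_rot: [0.615, 0.788, 0.001, 0.0]
ft_force: [0.5, -0.2, -0.2]
grip_width: 0.599
grasp_force: 0.0
```

Request:
{"api": "carry_out", "payload": {
  "motion": [
    {"xyz":[0,0,0]},
    {"xyz":[0,0,0]},
    {"xyz":[0,0,0]},
    {"xyz":[0,0,0]},
    {"xyz":[0,0,0]},
    {"xyz":[0,0,0]},
    {"xyz":[0,0,0]},
    {"xyz":[0,0,0]}
  ],
  "hand": 0,
  "grip_force": 30
}}

```text
validation failed for argument at $.mo...
```

Request:
{"api": "carry_out", "payload": {
  "motion": [
    {"xyz":[0,0,0],"angular":[0,0,0]},
    {"xyz":[0,0,0],"angular":[0,0,0]},
    {"xyz":[0,0,0],"angular":[0,0,0]},
    {"xyz":[0,0,0],"angular":[0,0,0]},
    {"xyz":[0,0,0],"angular":[0,0,0]},
    {"xyz":[0,0,0],"angular":[0,0,0]},
    {"xyz":[0,0,0],"angular":[0,0,0]},
    {"xyz":[0,0,0],"angular":[0,0,0]}
  ],
  "hand": 0,
  "grip_force": 30
}}

```text
clock: 3.1
position: [0.4115, 0.2036, 0.0034]
ee_rot: [0.616, 0.788, 0.0, 0.0]
ft_force: [-0.8, -0.4, 5.9]
grip_width: 0.187
grasp_force: 30.0
```

The fingers stopped at 15.9 mm, which matches the 16 mm body. I'll lift and carry it over.

Request:
{"api": "carry_out", "payload": {
  "motion": [
    {"xyz":[0,0,-0.02],"angular":[0,0,0]},
    {"xyz":[0,0,-0.06],"angular":[0,0,0]},
    {"xyz":[0,0,-0.1],"angular":[0,0,0]},
    {"xyz":[0,0,-0.13],"angular":[0,0,0]},
    {"xyz":[0,0,-0.15],"angular":[0,0,0]},
    {"xyz":[0,0,-0.15],"angular":[0,0,0]}
  ]
}}

```text
clock: 3.7
position: [0.4126, 0.2042, 0.1557]
ee_rot: [0.616, 0.788, 0.003, 0.001]
ft_force: [0.4, -0.2, -0.3]
grip_width: 0.179
grasp_force: 29.4
```

```bash
python3 -c "
from h import *
print(get_obs()['position'],get_obs()['grip_width']);go([.550,-.124,.15],-36)"
```

```text
[0.41260488 0.20424738 0.15574469] 0.1785081327592267
xyz [-0.3518, 0.0538, 0.0051] angular [0.2, -0.25, 50.01] dist 0.356
```

Request:
{"api": "carry_out", "payload": {
  "motion": [
    {"xyz":[-0.02,0.003,0],"angular":[0,0,3]},
    {"xyz":[-0.06,0.009,0],"angular":[0,0,9]},
    {"xyz":[-0.1,0.015,0],"angular":[0,0,15]},
    {"xyz":[-0.14,0.021,0],"angular":[0,0,20]},
    {"xyz":[-0.18,0.027,0],"angular":[0,0,26]},
    {"xyz":[-0.22,0.034,0],"angular":[0,0,32]},
    {"xyz":[-0.26,0.04,0],"angular":[0,0,38]},
    {"xyz":[-0.3,0.046,0],"angular":[0,0,44]},
    {"xyz":[-0.335,0.051,0],"angular":[0,0,48]},
    {"xyz":[-0.351,0.054,0],"angular":[0,0,50]},
    {"xyz":[-0.351,0.054,0],"angular":[0,0,50]},
    {"xyz":[-0.351,0.054,0],"angular":[0,0,50]}
  ]
}}

```text
clock: 4.9
position: [0.548, -0.1237, 0.1519]
ee_rot: [0.891, 0.454, -0.001, -0.0]
ft_force: [0.8, 1.0, -0.7]
grip_width: 0.184
grasp_force: 29.4
```

```bash
python3 - <<'E'
from h import *
print(get_obs()['position'],get_obs()['grip_width']);go([.550,-.124,.0195],-36)
Z=lambda a:cv2.resize(a,None,fx=4,fy=4,interpolation=cv2.INTER_CUBIC)[:,:,::-1]
cv2.imwrite("pics/b.png",Z(camera("side")["img"][150:300,220:370]))
E
```

```text
[ 0.54796739 -0.12373993  0.15189675] 0.1839033870145173
xyz [0.0011, 0.002, 0.1324] angular [-0.08, 0.05, 0.03] dist 0.132
```

View pics/b.png

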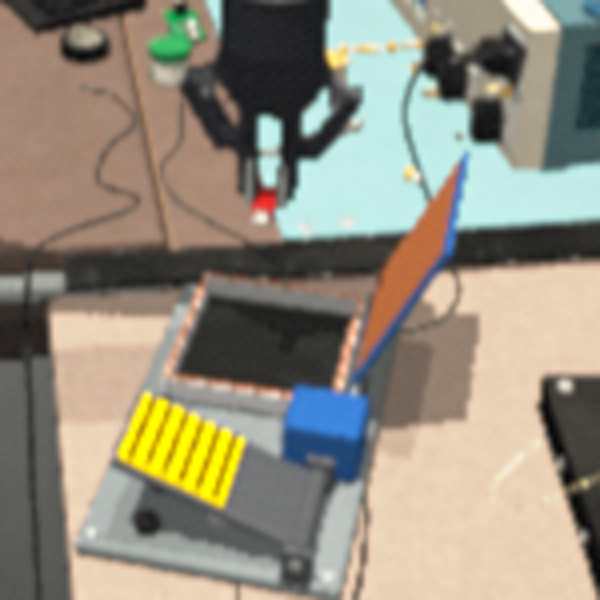

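The dongle is held level between the fingers at (265,207), above the tray at (265,340), and the lid at (420,260) is well clear. I'll lower it, 10 mm toward the front.

Request:
{"api": "carry_out", "payload": {
  "motion": [
    {"xyz":[0.001,-0.006,0.02],"angular":[0,0,0]},
    {"xyz":[0.001,-0.008,0.05],"angular":[0,0,0]},
    {"xyz":[0.001,-0.008,0.08],"angular":[0,0,0]},
    {"xyz":[0.001,-0.008,0.1],"angular":[0,0,0]},
    {"xyz":[0.001,-0.008,0.115],"angular":[0,0,0]},
    {"xyz":[0.001,-0.008,0.123],"angular":[0,0,0]},
    {"xyz":[0.001,-0.008,0.128],"angular":[0,0,0]},
    {"xyz":[0.001,-0.008,0.13],"angular":[0,0,0]},
    {"xyz":[0.001,-0.008,0.13],"angular":[0,0,0]},
    {"xyz":[0.001,-0.008,0.13],"angular":[0,0,0]}
  ]
}}

```text
clock: 5.95
position: [0.5432, -0.1186, 0.0234]
ee_rot: [0.891, 0.454, 0.001, 0.0]
ft_force: [0.4, -0.4, 0.2]
grip_width: 0.186
grasp_force: 29.4
```

```bash
python3 -c "
from h import *
o=get_obs();print(o['position'],o['ft_force'],o['grip_width']);go([.550,-.124,.0195],-36)"
```

```text
[ 0.54319257 -0.11864591  0.02344103] [ 0.35553904 -0.40543529  0.17755   ] 0.18614477676428567
xyz [-0.0003, 0.0087, 0.0039] angular [0.05, -0.04, 0.02] dist 0.01
```

Not touching yet; I'll feel down in small steps.

Request:
{"api": "carry_out", "payload": {
  "motion": [
    {"xyz":[0,0,0.001],"angular":[0,0,0]},
    {"xyz":[0,0,0.002],"angular":[0,0,0]},
    {"xyz":[0,0,0.003],"angular":[0,0,0]},
    {"xyz":[0,0,0.003],"angular":[0,0,0]},
    {"xyz":[0,0,0.003],"angular":[0,0,0]}
  ]
}}

```text
clock: 6.45
position: [0.5427, -0.1186, 0.0197]
ee_rot: [0.891, 0.454, -0.0, -0.0]
ft_force: [-0.1, 0.7, -0.3]
grip_width: 0.184
grasp_force: 29.4
```

Request:
{"api": "carry_out", "payload": {
  "motion": [
    {"xyz":[0,0,0.0005],"angular":[0,0,0]},
    {"xyz":[0,0,0.001],"angular":[0,0,0]},
    {"xyz":[0,0,0.001],"angular":[0,0,0]},
    {"xyz":[0,0,0.001],"angular":[0,0,0]}
  ]
}}

```text
clock: 6.85
position: [0.5428, -0.1186, 0.0194]
ee_rot: [0.891, 0.454, 0.0, -0.0]
ft_force: [-3.8, 1.5, 8.9]
grip_width: 0.188
grasp_force: 30.4
```

Contact at 8.9 N, at the expected height. I'll release and then rise.

Request:
{"api": "carry_out", "payload": {
  "motion": [
    {"xyz":[0,0,0],"angular":[0,0,0]},
    {"xyz":[0,0,0],"angular":[0,0,0]},
    {"xyz":[0,0,0],"angular":[0,0,0]},
    {"xyz":[0,0,0],"angular":[0,0,0]},
    {"xyz":[0,0,0],"angular":[0,0,0]}
  ],
  "hand": 0.4
}}

```text
clock: 7.35
position: [0.5427, -0.1186, 0.0187]
ee_rot: [0.891, 0.454, -0.0, -0.0]
ft_force: [-1.2, -0.9, 0.4]
grip_width: 0.403
grasp_force: 0.0
```

Request:
{"api": "carry_out", "payload": {
  "motion": [
    {"xyz":[0,0,-0.01],"angular":[0,0,0]},
    {"xyz":[0,0,-0.04],"angular":[0,0,0]},
    {"xyz":[0,0,-0.08],"angular":[0,0,0]},
    {"xyz":[0,0,-0.12],"angular":[0,0,0]},
    {"xyz":[0,0,-0.15],"angular":[0,0,0]},
    {"xyz":[0,0,-0.15],"angular":[0,0,0]}
  ]
}}

```text
clock: 7.95
position: [0.5449, -0.1193, 0.1738]
ee_rot: [0.891, 0.454, 0.003, 0.002]
ft_force: [0.6, -0.4, -0.1]
grip_width: 0.399
grasp_force: 0.0
```

```bash
python3 - <<'E'
from h import *
print(get_obs()['position'],get_obs()['grip_width'],get_obs()['joint_pos']);go([.425,-.263,.17],-36);go([.425,-.263,.17],-126);go([.425,-.263,.17],-32)
Z=lambda a:cv2.resize(a,None,fx=4,fy=4,interpolation=cv2.INTER_CUBIC)[:,:,::-1]
cv2.imwrite("pics/c.png",Z(camera("side")["img"][190:310,220:370]))
E
```

```text
[ 0.54491419 -0.11934877  0.1737844 ] 0.39887030137811086 [-0.45605607  0.25001471  0.68823997  1.75640532 -0.17227698  1.18836326
 -0.34814074]
xyz [-0.1867, -0.0125, 0.0028] angular [0.33, -0.27, -0.01] dist 0.187
xyz [-0.1867, -0.0125, 0.0028] angular [0.05, -0.47, 89.99] dist 0.187
xyz [-0.1867, -0.0125, 0.0028] angular [0.34, -0.25, -4.01] dist 0.187
```

View pics/c.png

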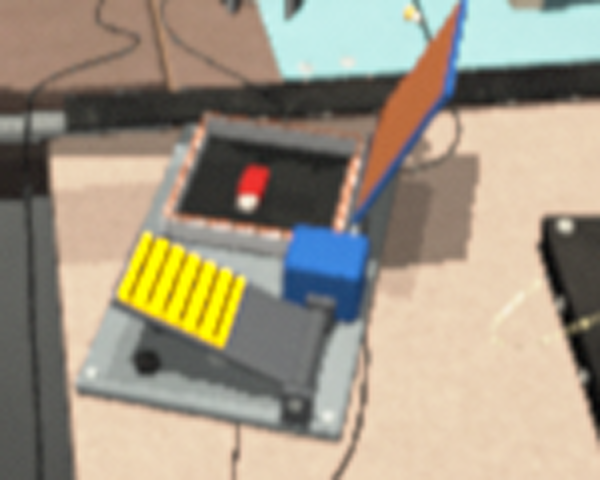

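The dongle lies flat and free in the tray at (253,187), inside the walls, and the lid stands open. Next I'll cross-check the pedal pad from the side view, then move above it with the fingers shut.

```bash
python3 - <<'E'
from h import *
s=camera("side")
S=lambda x,y,z:ray(s,220+(x+.5)/4-.5,190+(y+.5)/4-.5,z)
t=[S(*a) for a in((150,235,.086),(243,275,.061),(222,347,.061),(118,298,.086))]
print(np.round(t,3),np.mean(t,0)); print(proj(s,[.425,-.263,.074]))
E
```

```text
[[ 0.419 -0.224  0.086]
 [ 0.473 -0.258  0.061]
 [ 0.432 -0.318  0.061]
 [ 0.377 -0.277  0.086]] [ 0.42525331 -0.26914401  0.0735    ]
[264.56362452 260.03165698]
```

Request:
{"api": "carry_out", "payload": {
  "motion": [
    {"xyz":[-0.03,-0.002,0],"angular":[0,0,0]},
    {"xyz":[-0.07,-0.005,0],"angular":[0,0,0]},
    {"xyz":[-0.11,-0.007,0],"angular":[0,0,0]},
    {"xyz":[-0.15,-0.01,0],"angular":[0,0,0]},
    {"xyz":[-0.186,-0.012,0],"angular":[0,0,0]},
    {"xyz":[-0.186,-0.012,0],"angular":[0,0,0]},
    {"xyz":[-0.186,-0.012,0],"angular":[0,0,0]}
  ],
  "hand": 0
}}

```text
clock: 8.75
position: [0.4229, -0.2621, 0.1681]
ee_rot: [0.891, 0.453, -0.0, -0.001]
ft_force: [0.7, 0.5, 0.6]
grip_width: -0.0
grasp_force: 0.0
```

```bash
python3 -c "
from h import *
o=get_obs();print(o['position'],o['grip_width'],o['joint_pos']);go([.425,-.263,.085],-36)"
```

```text
[ 0.42293723 -0.26209664  0.16805026] -0.0002125789143943746 [-0.28992891  0.10506682  0.80777354  1.90843342 -0.08282431  1.16302011
 -0.08167661]
xyz [0.0005, 0.0023, 0.083] angular [-0.08, 0.0, -0.08] dist 0.083
```

Both views put the pad at about (0.425, -0.266). I'll come down to just above it, then press slowly along its arc.

Request:
{"api": "carry_out", "payload": {
  "motion": [
    {"xyz":[-0.002,0.004,0.04],"angular":[0,0,0]},
    {"xyz":[-0.002,0.004,0.075],"angular":[0,0,0]},
    {"xyz":[-0.002,0.004,0.09],"angular":[0,0,0]},
    {"xyz":[-0.002,0.003,0.096],"angular":[0,0,0]},
    {"xyz":[-0.002,0.002,0.1],"angular":[0,0,0]},
    {"xyz":[-0.002,0.001,0.104],"angular":[0,0,0]},
    {"xyz":[-0.002,0,0.108],"angular":[0,0,0]},
    {"xyz":[-0.002,-0.001,0.112],"angular":[0,0,0]},
    {"xyz":[-0.002,-0.002,0.116],"angular":[0,0,0]},
    {"xyz":[-0.002,-0.003,0.12],"angular":[0,0,0]},
    {"xyz":[-0.002,-0.004,0.124],"angular":[0,0,0]},
    {"xyz":[-0.002,-0.004,0.127],"angular":[0,0,0]}
  ]
}}

```text
clock: 9.95
position: [0.4197, -0.2603, 0.0422]
ee_rot: [0.891, 0.455, 0.0, -0.001]
ft_force: [-4.7, 2.3, 9.3]
grip_width: -0.004
grasp_force: 4.6
```

Request:
{"api": "carry_out", "payload": {
  "motion": [
    {"xyz":[0,-0.001,0.002],"angular":[0,0,0]},
    {"xyz":[0,-0.001,0.004],"angular":[0,0,0]},
    {"xyz":[0,-0.001,0.006],"angular":[0,0,0]},
    {"xyz":[0,-0.001,0.007],"angular":[0,0,0]},
    {"xyz":[0,-0.001,0.007],"angular":[0,0,0]}
  ]
}}

```text
clock: 10.45
position: [0.4193, -0.26, 0.0365]
ee_rot: [0.891, 0.455, 0.001, -0.001]
ft_force: [-10.3, 6.0, 29.9]
grip_width: -0.003
grasp_force: 14.9
```

The force jumped to 30 N at z = 0.0365 m, so the pedal is on its stop. I'll hold it there.

Request:
{"api": "carry_out", "payload": {
  "motion": [
    {"xyz":[0,0,0],"angular":[0,0,0]},
    {"xyz":[0,0,0],"angular":[0,0,0]},
    {"xyz":[0,0,0],"angular":[0,0,0]},
    {"xyz":[0,0,0],"angular":[0,0,0]},
    {"xyz":[0,0,0],"angular":[0,0,0]},
    {"xyz":[0,0,0],"angular":[0,0,0]},
    {"xyz":[0,0,0],"angular":[0,0,0]},
    {"xyz":[0,0,0],"angular":[0,0,0]},
    {"xyz":[0,0,0],"angular":[0,0,0]},
    {"xyz":[0,0,0],"angular":[0,0,0]},
    {"xyz":[0,0,0],"angular":[0,0,0]},
    {"xyz":[0,0,0],"angular":[0,0,0]}
  ]
}}

```text
clock: 11.65
position: [0.4193, -0.2599, 0.0365]
ee_rot: [0.891, 0.455, 0.001, -0.001]
ft_force: [-10.0, 6.0, 29.8]
grip_width: -0.004
grasp_force: 14.8
```

```bash
python3 - <<'E'
from h import *
Z=lambda a:cv2.resize(a,None,fx=4,fy=4,interpolation=cv2.INTER_CUBIC)[:,:,::-1]
cv2.imwrite("pics/d.png",Z(camera("side")["img"][190:310,220:370]));print(get_obs()["clock"])
E
```

```text
11.7
```

View pics/d.png

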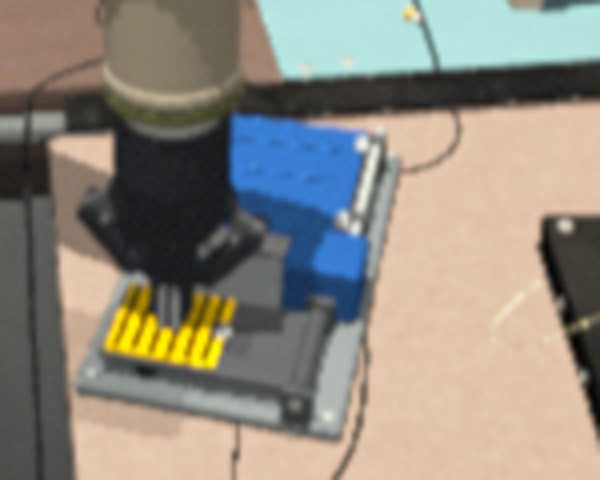

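Request:
{"api": "carry_out", "payload": {
  "motion": [
    {"xyz":[0,0,0],"angular":[0,0,0]},
    {"xyz":[0,0,0],"angular":[0,0,0]},
    {"xyz":[0,0,0],"angular":[0,0,0]},
    {"xyz":[0,0,0],"angular":[0,0,0]},
    {"xyz":[0,0,0],"angular":[0,0,0]},
    {"xyz":[0,0,0],"angular":[0,0,0]},
    {"xyz":[0,0,0],"angular":[0,0,0]},
    {"xyz":[0,0,0],"angular":[0,0,0]},
    {"xyz":[0,0,0],"angular":[0,0,0]},
    {"xyz":[0,0,0],"angular":[0,0,0]},
    {"xyz":[0,0,0],"angular":[0,0,0]},
    {"xyz":[0,0,0],"angular":[0,0,0]}
  ]
}}

```text
clock: 12.9
position: [0.4193, -0.26, 0.0365]
ee_rot: [0.891, 0.455, 0.001, -0.001]
ft_force: [-10.7, 5.3, 29.7]
grip_width: 0.0
grasp_force: 14.8
```

The blue lid lies closed over the tray around (300,170), and the tread at (170,325) is level under the fingertips. It has been held at the stop for about 2.4 s, so I'll raise it slowly along the arc.

Request:
{"api": "carry_out", "payload": {
  "motion": [
    {"xyz":[0,0,-0.005],"angular":[0,0,0]},
    {"xyz":[0,0.001,-0.01],"angular":[0,0,0]},
    {"xyz":[0,0.003,-0.015],"angular":[0,0,0]},
    {"xyz":[0,0.004,-0.02],"angular":[0,0,0]},
    {"xyz":[0,0.005,-0.025],"angular":[0,0,0]},
    {"xyz":[0,0.007,-0.03],"angular":[0,0,0]},
    {"xyz":[0,0.008,-0.035],"angular":[0,0,0]},
    {"xyz":[0,0.009,-0.04],"angular":[0,0,0]},
    {"xyz":[0,0.009,-0.045],"angular":[0,0,0]},
    {"xyz":[0,0.009,-0.06],"angular":[0,0,0]},
    {"xyz":[0,0.009,-0.09],"angular":[0,0,0]},
    {"xyz":[0,0.009,-0.12],"angular":[0,0,0]}
  ]
}}

```text
clock: 14.1
position: [0.4252, -0.266, 0.1556]
ee_rot: [0.891, 0.454, -0.001, -0.0]
ft_force: [0.7, -0.3, 0.8]
grip_width: -0.004
grasp_force: 0.0
```

Request:
{"api": "carry_out", "payload": {
  "motion": [
    {"xyz":[0,0,-0.03],"angular":[0,0,0]},
    {"xyz":[0,0,-0.05],"angular":[0,0,0]},
    {"xyz":[0,0,-0.05],"angular":[0,0,0]},
    {"xyz":[0,0,-0.05],"angular":[0,0,0]},
    {"xyz":[0,0,-0.05],"angular":[0,0,0]},
    {"xyz":[0,0,-0.05],"angular":[0,0,0]},
    {"xyz":[0,0,-0.05],"angular":[0,0,0]}
  ]
}}

```text
clock: 14.8
position: [0.4254, -0.2659, 0.2041]
ee_rot: [0.891, 0.454, -0.001, -0.0]
ft_force: [0.2, -0.5, 0.6]
grip_width: -0.001
grasp_force: 0.0
```

```bash
python3 - <<'E'
from h import *
Z=lambda a:cv2.resize(a,None,fx=4,fy=4,interpolation=cv2.INTER_CUBIC)[:,:,::-1]
cv2.imwrite("pics/e.png",Z(camera("side")["img"][160:310,220:370]))
E
```

```text
(no output)
```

View pics/e.png

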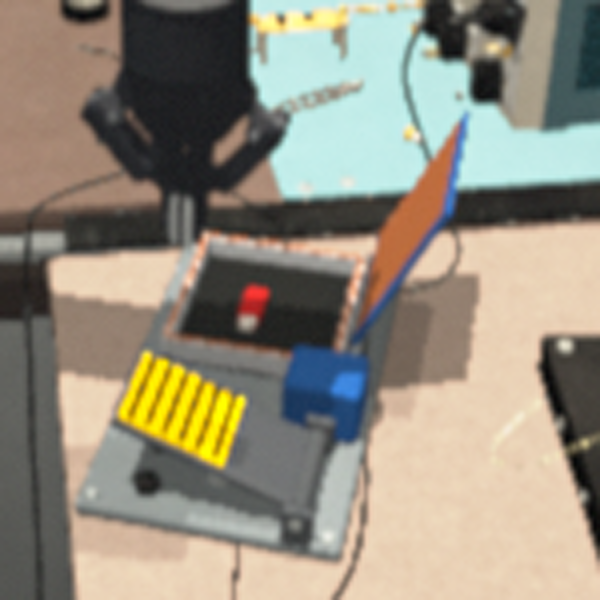

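The pedal at (183,410) is back up, the lid at (415,225) is open, the dongle lies flat in the tray at (253,307), and the gripper is clear of everything.

```bash
python3 -c "
from workcell import *
print(hand_in())"
```

```text
the job is handed in; nothing more can be done
None
```

The dongle lies flat in the tray, the pedal was held at its stop for about 2.4 s with the lid closed and is back up with the lid open, and the job is handed in (no verdict was returned).

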